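# Shut the juicer's cup door, mesh the reamer on its drive and hold it down

### The arm

A 6-joint arm with a two-finger parallel gripper is mounted at the origin on a cart in front of the work surface, level with it; the furniture and walls round the work are solid. World frame = base frame: x ahead of the robot, y to its left, z up, the work surface at z = 0. Lengths are in m, angles in rad, forces in N, time in s.
With the tool pointing down it reaches from about 0.375 to 0.75 m from the base axis. Payload 9 kg.
Tool frame: the origin (TCP) lies midway between the tips of the shut fingers; the grasp point (between the pads) lies 19 mm behind it; z points along the fingers, y is the direction in which the jaws open and shut (so a half turn about z gives the same grasp; the last joint's range is limited). The gripper opens to 85 mm and grips with 20 to 120 N. Pads are 22 mm wide; open, the fingers measure 114 mm over their backs; the gripper's body (76 mm by 85 mm) begins 54 mm behind the grasp point. The pads swing forward as they close: fully open they stand 13 mm farther back than shut.
Start: joints at [-1.488, 0.104, 0.097, 1.564, 0, 1.353], TCP at [0.178, -0.573, 0.231] pointing down, gripper open.
Joint ranges: [-2.99, 2.99], [-0.84, 1.86], [-1.1, 1.16], [-1.84, 2.11], [-1.51, 1.56], [-3.14, 3.14]. Speed limits (rad/s): [2.22, 2.22, 2.57, 3.14, 3.14, 3.14].

### API

Orientations are given as a rotation vector (axis times angle).
In Python, from bench import robot gives the robot as it stands. The module is installed in compiled form; this text tells all that it offers.
- The arm moves only by the tool send_rows, never from a script. Its arguments are lists of equal length, an entry for each row: "jaw": the finger opening in cm, from 0 to 8.54; "offset": the shift along the tool's x, y, z in cm, a list of three; "turn": the turn, a rotation vector about the tool's x, y, z in rad, a list of three. A call has 1 to 5 rows; each row is the pose to reach, as a shift and turn from the pose measured when the call began, along the tool's axes at that moment; what a row does not reach only later rows make up. A row lasts 1/10 s, in which the tool goes at most 50 mm and 8.59 degrees, less where a joint would pass 70% of its speed; a pose out of reach is approached as far as the arm can. A call with a gripper value outside its range is refused whole. The fingers move at their own pace and stop on an object; the grip force is fixed at half the most. Time passes only in rows, so rows that repeat a pose let the fingers close. It gives the time, the measured TCP pose, the force and the opening at its end, in the units of the state.
- robot.get_obs(): the state, without advancing time (a new reading comes with each control period).
- robot.capture(name): name is "scene" or "top" or "wrist"; returns the picture (480x640x3 uint8, red, green, blue); there is no depth.
- robot.camera_params(name): a dict with "intrinsics" (3x3 intrinsics, pixels), "origin" and "rotation" of the camera in the world. Camera axes: x right, y up, looking along -z (the intrinsics and any distortion apply to the point x, -y, -z); pixel columns grow to the right and rows downward; lengths in m; the calibration is good to about 2 mm. A picture is of the moment at which its call begins: read the wrist's pose just before it. camera_params takes no time and is no camera call; for the wrist camera it gives the pose at the moment of the call.
- robot.sign_off(): hands the job in, once; it reports no verdict.
Trained networks look in the newest picture that a camera, given by its name, has taken for a name from the list of things; names that differ only in an ending like _2 or _b are one class to them, and where a whole thing is asked for, a point or a joint stands for the part that bears it (a point fixed in the world has none). Each returns a list of dicts, best first, with "confidence" (0 to 1); they miss things now and then, are a little off and sometimes report something else, mostly with a low value. They report only what shows in the picture. A call takes as long as a camera call. They do not tell look-alikes from the thing itself.
- robot.spot_in(camera, name): "rect" ([left, top, right, bottom] in pixels, round what is visible of it).
- robot.mark_of(camera, name): "at" ([row, column] in pixels: a listed point, or the origin of a listed thing).
The state is a dict: "time": time; "joints": joint angles; "qvel": joint speeds; "joint_efforts": joint torques, N m; "eef_pos": TCP position; "eef_rot": TCP orientation; "force": force on the tool from outside, world axes, zero at the start; "wrist_torque": the same for the moment, N m; "gripper_width": finger opening in m.
Only numpy, scipy, OpenCV 4.12 (cv2) and the standard library are available. Lean on these libraries where they do the work, as an engineer would, in place of code of your own. Each camera call takes 0.05 s, during which the arm holds its last target.

### The job

Get the citrus juicer running: first push the open door of its cup bay shut until it snaps onto its catch. Then take the steel reamer, set it over the four-winged drive spindle on top of the juicer, turn it until the wings enter the socket underneath, slide it fully home and press it down against the spring to the bottom of its travel. Finish while still holding the reamer pressed down; do not let go, and leave the other things standing where they are.

Things in the scene. Friction and masses are not known exactly. Their poses are not given: they have to be found in the camera images.
- juicer: Citrus juicer, fixed, a metal block 150 x 150 mm and 111 mm high. Origin: centre of its underside; x points to its back, y to its left, z up. Its front face (-x) is an open cup bay (a cup stands in it) with a hinged door. On top is a shallow round bowl (centred, 128 mm wide, rim at z = 125 mm) with the drive spindle in its middle.
- juicer_door (a joint): Angle of the bay door about its upright hinge at the front left edge: 0 = shut, grows as it swings out to the front (clockwise from above), up to 1.1. A weak spring (0.03 Nm/rad) pushes it ajar. The catch begins to resist at about 0.12 rad, takes 5 to 10 N at door_push, snaps over near 0.05 and then pulls the door to 0.
- door_hinge (a point): Point on the door's hinge axis, in the plane of its inner face, 80 mm above the worktop. Axes turn with the door: x from outer to inner face, -y from hinge to free edge. The door is 128 mm wide, 8 mm thick, from 12 to 92 mm above the worktop, with an edge pull 5 mm proud on the last 7 mm at the free edge.
- door_push (a point): Point on the door's flat outer face, 80 mm from the hinge axis and 80 mm above the worktop: a good place to push. Same axes as door_hinge.
- spindle_seat (a point): Centre of the top of the spindle's round flange (47 mm wide, 130 mm above the worktop unpressed). On it stand four upright wings in a cross along this frame's x and y (27 mm tip to tip, 6 mm thick, 16.5 mm high, chamfered) and a tapered pilot pin (9 mm thick, 24.5 mm high). The drive stands at any angle; its stiff gears (0.6 Nm) hardly turn.
- spindle (a joint): How far the spindle is pressed down: 0 = up, 0.006 m = bottom of its travel. Sprung: it begins to move at about 3 N and needs about 9 N (reamer's weight included) at the bottom.
- reamer: Loose steel reamer, 0.08-0.15 kg, 79 mm high, upright. Origin: centre of its underside. Round foot 62 mm wide, 34 mm high with its dome; on it a flat blade up to z = 72 mm, 16 mm thick (y), 34 to 42 mm wide (x): grip its faces. Below, a cross socket along x and y: slots 8.5 x 31 mm, 26 mm deep; fits each quarter turn, 0.08 rad play. Home: origin at spindle_seat; unmeshed it stands 16 mm higher.
- tumbler: Cut-glass tumbler standing on the worktop, 69 mm wide, 88 mm high, origin at its base. Bystander.
- jigger: Brass double cone measure standing on the worktop, 43 mm wide, 86 mm high, origin at its base. Bystander.
- bitters: Small bottle with a dark cap standing to the right of the juicer, 40 mm wide, 147 mm high, origin at its base. Bystander.
There are look-alikes about, which are no part of the job. Leave any black or pink look-alike of the reamer alone.

How it is judged:
On the way, in this order (a step that is already met when the one before it is completed fails the run):
1. the bay door is shut on its catch while the reamer still stands on the worktop (value of joint juicer_door below 0.03 rad and height (world z) of reamer below 0.03 m), for 0.3 s.
2. the reamer is lifted by the fingers (height (world z) of reamer above 0.08 m and contact force between the fingers and reamer above 0.5 N), for 0.1 s.
3. the reamer is meshed with the spindle and down on its flange (z of reamer in the frame of spindle_seat below 0.004 m and horizontal distance between reamer and spindle_seat below 0.004 m), for 0.2 s.
At the end, for the whole second after the job is handed in: Door shut on its catch (under 0.03 rad); reamer upright, meshed and home on the flange (within 4 mm in height and sideways); spindle pressed more than 4 of its 6 mm; reamer bears on the juicer with over 4 N and the fingers are still on it (over 2 N) (all of step 3 and value of joint juicer_door below 0.03 rad and z of reamer in the frame of spindle_seat above -0.003 m and angle between reamer's own z axis and vertical below 0.1 rad and (angle between the x axis of reamer and the x axis of spindle_seat, either way round below 0.2 rad or angle between the x axis of reamer and the y axis of spindle_seat, either way round below 0.2 rad) and value of joint spindle above 0.004 m and contact force between the fingers and reamer above 2 N and contact force between reamer and juicer above 4 N); the arm keeps its last pose, push and grip.
It fails at once if the tumbler, jigger or bottle is moved more than 3 cm or tipped (distance of any of tumbler, jigger, bitters from where it was at the start of the episode above 0.03 m or angle between any of tumbler, jigger, bitters's own z axis and vertical above 0.5 rad).
It also fails if it takes over 58 s, if anything falls off the work surface, if the arm or the gripper's body presses on something with over 40 N, if the wrist force passes 120 N, or if a joint passes its speed limit or range.

## Working session

There is one attempt and no reset: what is moved stays moved. The work goes in short steps, Python scripts to look and compute and a tool call to move; the robot and the scene stay as the last step left them, time stands still between calls to the robot, and variables do not carry over. Pictures are saved under pics/ and viewed, and the job is handed in when it is done.

Besides the shell and the picture viewer there is one more tool, called after ">>>" by a JSON object that holds its "name" and its "arguments". send_rows: Moves the arm, as the interface text tells. Its arguments: {"type":"object","properties":{"jaw":{"type":"array"},"offset":{"type":"array"},"turn":{"type":"array"}},"required":["jaw","offset","turn"]}

```bash
mkdir -p pics; python3 - <<'E'
from bench import robot
import cv2,numpy as np
print(robot.get_obs())
for n in ["scene","top"]:
    im=robot.capture(n); cv2.imwrite(f"pics/{n}0.png",im[:,:,::-1])
    p=robot.camera_params(n); print(n,p)
    for t in ["juicer","reamer","tumbler","jigger","bitters"]:
        print(t,[(np.round(d["rect"]).tolist(),round(d["confidence"],2)) for d in robot.spot_in(n,t)])
    for t in ["reamer","spindle_seat","door_hinge","door_push","juicer","tumbler","jigger","bitters"]:
        print(t,[(np.round(d["at"],1).tolist(),round(d["confidence"],2)) for d in robot.mark_of(n,t)])
print(robot.get_obs()["time"])
E
```

```text
{'time': 0.0, 'joints': array([-1.48768318e+00,  1.04671744e-01,  9.64659424e-02,  1.56389244e+00,
        1.61664874e-05,  1.35307204e+00]), 'qvel': array([ 0.00084644,  0.00012181, -0.00112036, -0.00115943, -0.00135752,
       -0.00098171]), 'joint_efforts': array([-9.31024806e-04, -5.56928945e+01,  5.03653836e+01,  1.65905210e-02,
       -3.54677477e-04, -4.32191030e-05]), 'eef_pos': array([ 0.17776419, -0.57271858,  0.23053663]), 'eef_rot': array([-3.10483588e+00, -4.70579860e-01, -1.62807980e-04]), 'force': array([0.26113457, 0.3081091 , 0.03111986]), 'wrist_torque': array([-0.00824697, -0.01863745, -0.02351119]), 'gripper_width': 0.08534960214196946}
scene {'intrinsics': array([[527.09810779,   0.        , 319.21778952],
       [  0.        , 527.09810779, 246.25714977],
       [  0.        ,   0.        ,   1.        ]]), 'origin': array([-0.45686126,  0.372121  ,  0.7037375 ]), 'rotation': array([ 0.68325582, -1.06975314, -1.79130036])}
juicer [([292.0, 272.0, 316.0, 289.0], 0.7)]
reamer [([204.0, 316.0, 235.0, 354.0], 0.86), ([230.0, 270.0, 254.0, 308.0], 0.85), ([248.0, 298
[... 697 characters left out ...]
, 182.0, 371.0, 305.0], 0.62)]
reamer [([213.0, 294.0, 242.0, 328.0], 0.94), ([208.0, 237.0, 238.0, 266.0], 0.76), ([163.0, 307.0, 197.0, 337.0], 0.75)]
tumbler [([147.0, 203.0, 190.0, 242.0], 0.73), ([320.0, 206.0, 339.0, 225.0], 0.57)]
jigger [([450.0, 244.0, 481.0, 273.0], 0.65)]
bitters [([423.0, 194.0, 447.0, 231.0], 0.82)]
reamer [([251.3, 224.1], 0.9), ([321.6, 180.7], 0.85), ([308.3, 229.5], 0.67), ([282.0, 322.2], 0.41)]
spindle_seat [([216.8, 330.1], 0.62)]
door_hinge [([258.1, 293.8], 0.72), ([280.0, 319.5], 0.22)]
door_push [([283.9, 321.2], 0.74)]
juicer [([233.4, 333.0], 0.57)]
tumbler [([229.0, 173.1], 0.93)]
jigger [([260.7, 457.4], 0.56)]
bitters [([217.0, 431.5], 0.77)]
1.4
```

View pics/scene0.png

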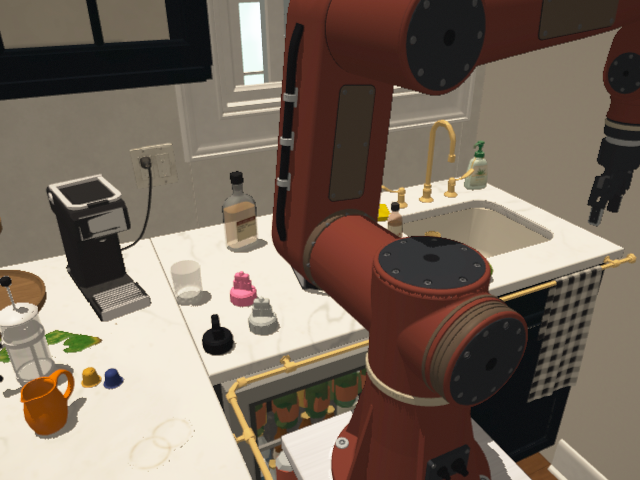

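View pics/top0.png

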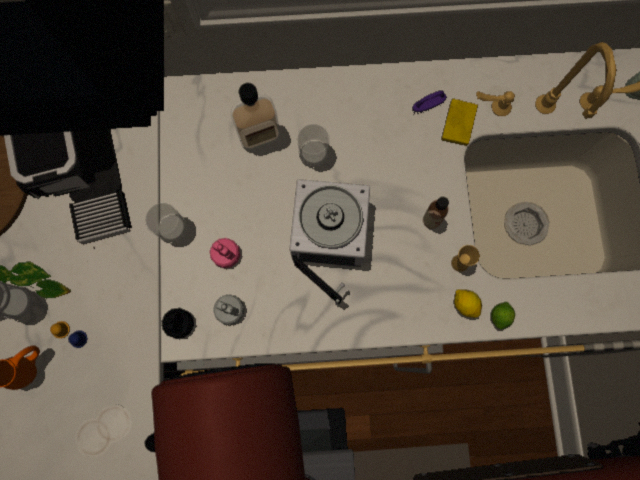

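```bash
cat > h.py <<'E'
import numpy as np,cv2
from scipy.spatial.transform import Rotation as R
from bench import robot
def ray(p,row,col):
    K=p["intrinsics"]; d=np.array([(col-K[0,2])/K[0,0],-(row-K[1,2])/K[1,1],-1.])
    return np.array(p["origin"]),R.from_rotvec(p["rotation"]).apply(d)
def at_z(p,row,col,z):
    o,d=ray(p,row,col); return o+d*(z-o[2])/d[2]
def proj(p,X):
    K=p["intrinsics"]; c=R.from_rotvec(p["rotation"]).inv().apply(np.atleast_2d(X)-p["origin"])
    u=K[0,0]*c[:,0]/-c[:,2]+K[0,2]; v=-K[1,1]*c[:,1]/-c[:,2]+K[1,2]
    return np.c_[v,u]
E
python3 - <<'E'
from h import *
im=cv2.imread("pics/top0.png")
cv2.imwrite("pics/top0c.png",cv2.resize(im[170:350,140:380],None,fx=3.3,fy=3.3,interpolation=cv2.INTER_CUBIC))
p=robot.camera_params("top")
for n,r,c,z in [("hinge",258.1,293.8,.08),("push",283.9,321.2,.08),("seat",216.8,330.1,.13),("juicer",233.4,333,0),("r1",308.3,229.5,0),("r2",251.3,224.1,0),("r3",321.6,180.7,0),("tumbler",229,173.1,0),("jig",260.7,457.4,0),("bit",217,431.5,0)]:
    print(n,at_z(p,r,c,z).round(4))
E
```

```text
hinge [ 0.5385 -0.0665  0.08  ]
push [ 0.4824 -0.1184  0.08  ]
seat [ 0.6068 -0.1439  0.13  ]
juicer [ 0.6034 -0.1526  0.    ]
r1 [0.454 0.079 0.   ]
r2 [0.5788 0.087  0.    ]
r3 [0.4325 0.1832 0.    ]
tumbler [0.636  0.1975 0.    ]
jig [ 0.5253 -0.4178  0.    ]
bit [ 0.6265 -0.3723  0.    ]
```

The top picture shows the juicer at (330,220) with its door open toward (340,297). The three reamer look-alikes are grey at (228,309), pink at (225,252) and black at (178,322). The grey one is the only steel one, so I'll enlarge it to confirm.

View pics/top0c.png

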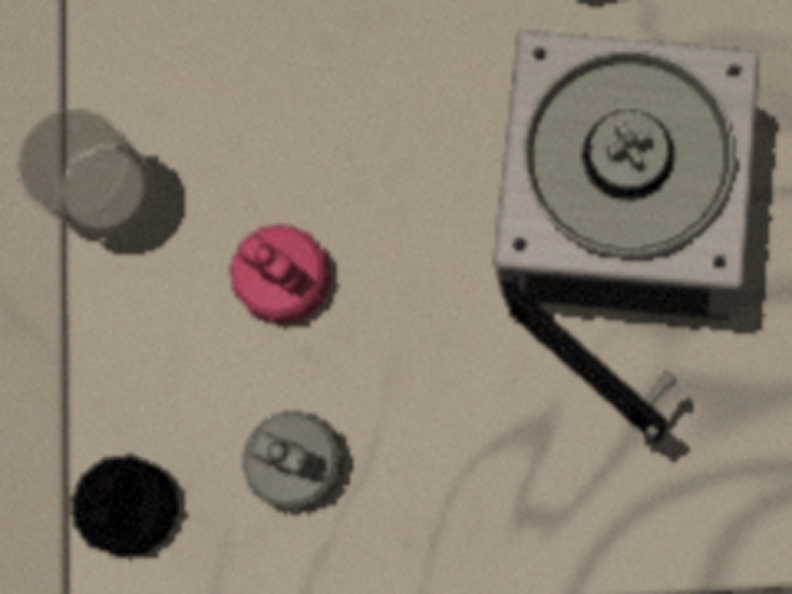

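Confirmed: the steel-grey reamer is at crop (292,460), about pixel (228,309). It differs from the pink one at (225,252) and the black one at (178,322). Next I work out the geometry.

```bash
python3 - <<'E'
from h import *
p=robot.camera_params("top")
C=np.array([at_z(p,170+y/3.3,140+x/3.3,.111)[:2] for x,y in [(520,32),(757,55),(740,287),(497,262)]])
print(C.round(4),C.mean(0).round(4))
# back-left,back-right,front-right,front-left
xv=(C[0]+C[1]-C[2]-C[3])/2; yv=(C[0]+C[3]-C[1]-C[2])/2
print(np.linalg.norm(xv),np.linalg.norm(yv),np.arctan2(xv[1],xv[0]),np.arctan2(-yv[0],yv[1]))
h=np.array([.5385,-.0665]);q=np.array([.4824,-.1184])
print(np.arctan2(*(q-h)[::-1]))
# door top free edge
print("door free",at_z(p,170+428/3.3,140+652/3.3,.092).round(4), "hinge top",at_z(p,170+300/3.3,140+525/3.3,.092).round(4))
# reamer blade top z=.072..; blade ends & foot
print("foot",at_z(p,170+462/3.3,140+293/3.3,.02).round(4))
a=at_z(p,170+440/3.3,140+255/3.3,.07);b=at_z(p,170+472/3.3,140+325/3.3,.07);print(a,b,np.arctan2(*(a-b)[:2][::-1]),(a+b)/2)
o=robot.get_obs();M=R.from_rotvec(o["eef_rot"]).as_matrix();print(M.round(3))
E
```

```text
[[ 0.6939 -0.0841]
 [ 0.6697 -0.2284]
 [ 0.5258 -0.2062]
 [ 0.5504 -0.0622]] [ 0.61   -0.1452]
0.1453560291097682 0.14623114899037204 -0.15241205375958525 -0.16753664267827376
-2.3950637923702667
door free [ 0.4472 -0.1485  0.092 ] hinge top [ 0.5298 -0.0771  0.092 ]
foot [0.4484 0.0775 0.02  ]
[0.45796111 0.09245161 0.07      ] [0.43579909 0.0505534  0.07      ] 1.084258645087816 [0.4468801  0.07150251 0.07      ]
[[ 0.955  0.296  0.   ]
 [ 0.296 -0.955 -0.   ]
 [-0.     0.    -1.   ]]
```

```bash
cat >> h.py <<'E'
def go(x,y,z,yaw,ob=None):
    o=ob or robot.get_obs(); Rn=R.from_rotvec(o["eef_rot"])
    Rt=R.from_matrix(np.array([[np.cos(yaw),np.sin(yaw),0],[np.sin(yaw),-np.cos(yaw),0],[0,0,-1]]))
    off=Rn.inv().apply(np.array([x,y,z])-o["eef_pos"])*100; t=(Rn.inv()*Rt).as_rotvec()
    m=Rn.as_matrix(); print("off",off.round(2).tolist(),"turn",t.round(3).tolist(),"| pos",o["eef_pos"].round(4),"yaw",round(np.arctan2(m[1,0],m[0,0]),3),"t",round(o["time"],2),"F",o["force"].round(1),"w",round(o["gripper_width"],4),"j",o["joints"].round(2))
E
python3 -c "
from h import *
go(.46,-.095,.2,2.30)"
```

```text
off [41.12, -37.3, 3.13] turn [0.0, 0.0, -1.999] | pos [ 0.1778 -0.5731  0.2313] yaw 0.301 t 1.4 F [-0.3  0.9 -0. ] w 0.0854 j [-1.49  0.1   0.1   1.56  0.    1.35]
```

>>> {"name": "send_rows", "arguments": {"jaw": [0,0,0,0,0], "offset": [[3.5,-3.1,0],[7,-6.3,0],[10.5,-9.4,0],[14,-12.6,0],[17.5,-15.8,0]], "turn": [[0,0,-0.14],[0,0,-0.28],[0,0,-0.42],[0,0,-0.56],[0,0,-0.7]]}}

```text
time: 1.9
eef_pos: [0.2987, -0.3687, 0.2314]
eef_rot: [2.752, 1.514, 0.0]
force: [0.6, -0.1, 0.8]
gripper_width: 0.0124
```

```bash
python3 -c "
from h import *
go(.46,-.095,.2,2.30)"
```

```text
off [31.75, -1.02, 3.13] turn [0.0, 0.001, -1.294] | pos [ 0.2987 -0.3687  0.2314] yaw 1.006 t 1.9 F [ 0.6 -0.1  0.8] w 0.0124 j [-1.17 -0.28 -0.27  1.58  0.    0.97]
```

>>> {"name": "send_rows", "arguments": {"jaw": [0,0,0,0,0], "offset": [[4.2,-0.1,0],[8.6,-0.3,0],[13,-0.4,0],[17.4,-0.6,0],[21.8,-0.7,0]], "turn": [[0,0,-0.14],[0,0,-0.28],[0,0,-0.42],[0,0,-0.56],[0,0,-0.7]]}}

```text
time: 2.4
eef_pos: [0.4101, -0.1792, 0.2316]
eef_rot: [2.059, 2.371, -0.0]
force: [0.7, -1.1, -0.1]
gripper_width: -0.0002
```

```bash
python3 -c "
from h import *
go(.46,-.095,.2,2.30)"
```

```text
off [7.64, 6.12, 3.16] turn [0.0, 0.001, -0.588] | pos [ 0.4101 -0.1792  0.2316] yaw 1.712 t 2.4 F [ 0.7 -1.1 -0.1] w -0.0002 j [-0.71 -0.37 -0.34  1.6  -0.    0.72]
```

>>> {"name": "send_rows", "arguments": {"jaw": [0,0,0,0,0], "offset": [[2.5,2,1],[5,4,2],[7.5,6.1,3],[7.6,6.1,3.1],[7.6,6.1,3.1]], "turn": [[0,0,-0.14],[0,0,-0.28],[0,0,-0.42],[0,0,-0.56],[0,0,-0.59]]}}

```text
time: 2.9
eef_pos: [0.4599, -0.0942, 0.2001]
eef_rot: [1.27, 2.873, -0.001]
force: [-0.6, 0.1, -0.5]
gripper_width: 0.0002
```

```bash
python3 - <<'E'
from h import *
p=robot.camera_params("wrist"); im=robot.capture("wrist"); cv2.imwrite("pics/w1.png",im[:,:,::-1]); print(p)
print(proj(p,[[.543,-.067,.092],[.478,-.1144,.08],[.4606,-.095,.065]]))
for t in ["door_hinge","door_push"]:
    for d in robot.mark_of("wrist",t): print(t,d, at_z(p,*d["at"],.08))
go(.46,-.095,.065,2.30)
E
```

```text
{'intrinsics': array([[422.327673  ,   0.        , 318.56194209],
       [  0.        , 422.327673  , 240.88013514],
       [  0.        ,   0.        ,   1.        ]]), 'origin': array([ 0.40796189, -0.03714851,  0.34370319]), 'rotation': array([-0.29492371, -0.11405552,  0.73259869])}
[[288.73072288 441.45983045]
 [269.40378437 318.26592418]
 [225.87435973 318.55892923]]
door_hinge {'at': [282.1, 438.1], 'confidence': 0.88} [ 0.54414808 -0.06663195  0.08      ]
door_push {'at': [274.6, 319.6], 'confidence': 0.56} [ 0.48118746 -0.11656914  0.08      ]
off [0.04, 0.03, 13.56] turn [0.0, 0.002, 0.001] | pos [ 0.4599 -0.0953  0.2006] yaw 2.301 t 3.05 F [-0.1  0.   0.4] w 0.0002 j [-0.48 -0.3  -0.34  1.53 -0.    0.36]
```

View pics/w1.png

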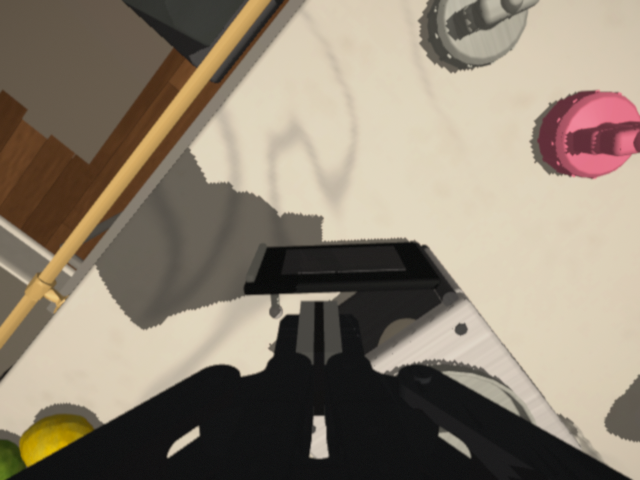

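The wrist picture shows the door's outer face at rows 242-292, columns 245-440, with its edge pull at the left end. The tips sit above the outside, so the way down is clear.

>>> {"name": "send_rows", "arguments": {"jaw": [0,0,0,0], "offset": [[0,0,4.5],[0,0,9],[0,0,13.5],[0,0,13.5]], "turn": [[0,0,0],[0,0,0],[0,0,0],[0,0,0]]}}

```text
time: 3.45
eef_pos: [0.4561, -0.0938, 0.0601]
eef_rot: [-1.282, -2.86, -0.0]
force: [-0.5, 0.8, -0.1]
gripper_width: -0.0005
```

```bash
cat >> h.py <<'E'
def door(th):
    f=-1.73-th; d=np.array([np.cos(f),np.sin(f)]); n=np.array([-d[1],d[0]])
    q=np.array([.544,-.067])+.08*d-.019*n; return q[0],q[1],.065,f+np.pi/2+np.pi
E
python3 - <<'E'
from h import *
for th in [.65,.55,.45,.35,.25,.15,.08,.03,0]: print(th,end=" ");go(*door(th))
E
```

```text
0.65 off [-2.22, 0.28, -0.51] turn [-0.003, -0.007, -0.033] | pos [ 0.4561 -0.0938  0.0601] yaw 2.299 t 3.45 F [-0.5  0.8 -0.1] w -0.0005 j [-0.48 -0.27 -0.57  1.28 -0.    0.36]
0.55 off [-3.03, 0.16, -0.51] turn [-0.003, -0.007, -0.133] | pos [ 0.4561 -0.0938  0.0601] yaw 2.299 t 3.45 F [-0.5  0.8 -0.1] w -0.0005 j [-0.48 -0.27 -0.57  1.28 -0.    0.36]
0.45 off [-3.85, 0.12, -0.52] turn [-0.002, -0.007, -0.233] | pos [ 0.4561 -0.0938  0.0601] yaw 2.299 t 3.45 F [-0.5  0.8 -0.1] w -0.0005 j [-0.48 -0.27 -0.57  1.28 -0.    0.36]
0.35 off [-4.67, 0.16, -0.53] turn [-0.002, -0.008, -0.333] | pos [ 0.4561 -0.0938  0.0601] yaw 2.299 t 3.45 F [-0.5  0.8 -0.1] w -0.0005 j [-0.48 -0.27 -0.57  1.28 -0.    0.36]
0.25 off [-5.49, 0.28, -0.53] turn [-0.002, -0.008, -0.433] | pos [ 0.4561 -0.0938  0.0601] yaw 2.299 t 3.45 F [-0.5  0.8 -0.1] w -0.0005 j [-0.48 -0.27 -0.57  1.28 -0.    0.36]
0.15 off [-6.28, 0.49, -0.54] turn [-0.001, -0.008, -0.533] | pos [ 0.4561 -0.0938  0.0601] yaw 2.299 t 3.45 F [-0.5  0.8 -0.1] w -0.0005 j [-0.48 -0.27 -0.57  1.28 -0.    0.36]
0.08 off [-6.82, 0.68, -0.54] turn [-0.001, -0.008, -0.603] | pos [ 0.4561 -0.0938  0.0601] yaw 2.299 t 3.45 F [-0.5  0.8 -0.1] w -0.0005 j [-0.48 -0.27 -0.57  1.28 -0.    0.36]
0.03 off [-7.2, 0.83, -0.55] turn [-0.001, -0.008, -0.653] | pos [ 0.4561 -0.0938  0.0601] yaw 2.299 t 3.45 F [-0.5  0.8 -0.1] w -0.0005 j [-0.48 -0.27 -0.57  1.28 -0.    0.36]
0 off [-7.43, 0.94, -0.55] turn [-0.001, -0.008, -0.683] | pos [ 0.4561 -0.0938  0.0601] yaw 2.299 t 3.45 F [-0.5  0.8 -0.1] w -0.0005 j [-0.48 -0.27 -0.57  1.28 -0.    0.36]
```

>>> {"name": "send_rows", "arguments": {"jaw": [0,0,0,0,0], "offset": [[-1.5,0.2,-0.5],[-2.6,0.2,-0.5],[-3.4,0.15,-0.5],[-4.2,0.15,-0.5],[-5,0.2,-0.5]], "turn": [[0,0,0],[0,0,-0.08],[0,0,-0.18],[0,0,-0.28],[0,0,-0.37]]}}

```text
time: 3.95
eef_pos: [0.4921, -0.1308, 0.0677]
eef_rot: [-0.73, -3.05, -0.001]
force: [-0.3, 0.6, 0.1]
gripper_width: -0.0002
```

```bash
python3 - <<'E'
from h import *
im=robot.capture("wrist"); cv2.imwrite("pics/w2.png",im[:,:,::-1])
for th in [.15,.08,.03,0,-.03]: print(th,end=" ");go(*door(th))
E
```

```text
0.15 off [-1.03, -0.13, 0.27] turn [-0.0, -0.004, -0.156] | pos [ 0.4929 -0.1317  0.0677] yaw 2.676 t 4.0 F [-0.4 -0.5  0.1] w -0.0002 j [-0.52 -0.13 -0.43  1.27 -0.   -0.05]
0.08 off [-1.61, -0.15, 0.27] turn [-0.0, -0.004, -0.226] | pos [ 0.4929 -0.1317  0.0677] yaw 2.676 t 4.0 F [-0.4 -0.5  0.1] w -0.0002 j [-0.52 -0.13 -0.43  1.27 -0.   -0.05]
0.03 off [-2.02, -0.14, 0.26] turn [-0.0, -0.004, -0.276] | pos [ 0.4929 -0.1317  0.0677] yaw 2.676 t 4.0 F [-0.4 -0.5  0.1] w -0.0002 j [-0.52 -0.13 -0.43  1.27 -0.   -0.05]
0 off [-2.26, -0.13, 0.26] turn [0.0, -0.004, -0.306] | pos [ 0.4929 -0.1317  0.0677] yaw 2.676 t 4.0 F [-0.4 -0.5  0.1] w -0.0002 j [-0.52 -0.13 -0.43  1.27 -0.   -0.05]
-0.03 off [-2.51, -0.11, 0.26] turn [0.0, -0.004, -0.336] | pos [ 0.4929 -0.1317  0.0677] yaw 2.676 t 4.0 F [-0.4 -0.5  0.1] w -0.0002 j [-0.52 -0.13 -0.43  1.27 -0.   -0.05]
```

View pics/w2.png

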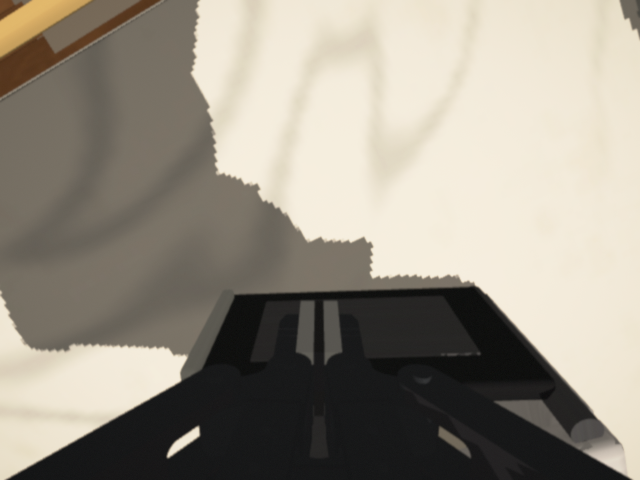

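The picture shows the fingers (about (318,330)) against the door face, and the door is moving with them. I'll continue to the catch.

>>> {"name": "send_rows", "arguments": {"jaw": [0,0,0,0,0], "offset": [[-0.6,-0.1,0],[-1.1,-0.1,0],[-1.6,-0.1,0],[-2.0,-0.1,0],[-2.3,-0.1,0]], "turn": [[0,0,-0.1],[0,0,-0.17],[0,0,-0.23],[0,0,-0.28],[0,0,-0.31]]}}

```text
time: 4.5
eef_pos: [0.5125, -0.1431, 0.0697]
eef_rot: [-0.245, -3.127, -0.001]
force: [-20.3, 4.3, 13.0]
gripper_width: 0.0
```

```bash
python3 - <<'E'
from h import *
im=robot.capture("wrist"); cv2.imwrite("pics/w3.png",im[:,:,::-1])
im=robot.capture("top"); cv2.imwrite("pics/top3.png",cv2.resize(im[170:350,240:480,::-1],None,fx=3.3,fy=3.3))
for th in [0,-.03]: print(th,end=" ");go(*door(th))
E
```

```text
0 off [-0.03, 0.01, 0.45] turn [0.0, -0.006, 0.002] | pos [ 0.5123 -0.1431  0.0695] yaw 2.985 t 4.6 F [-9.2  2.7  7.9] w 0.0002 j [-0.52 -0.06 -0.36  1.27 -0.   -0.36]
-0.03 off [-0.27, -0.04, 0.45] turn [0.0, -0.006, -0.028] | pos [ 0.5123 -0.1431  0.0695] yaw 2.985 t 4.6 F [-9.2  2.7  7.9] w 0.0002 j [-0.52 -0.06 -0.36  1.27 -0.   -0.36]
```

View pics/w3.png

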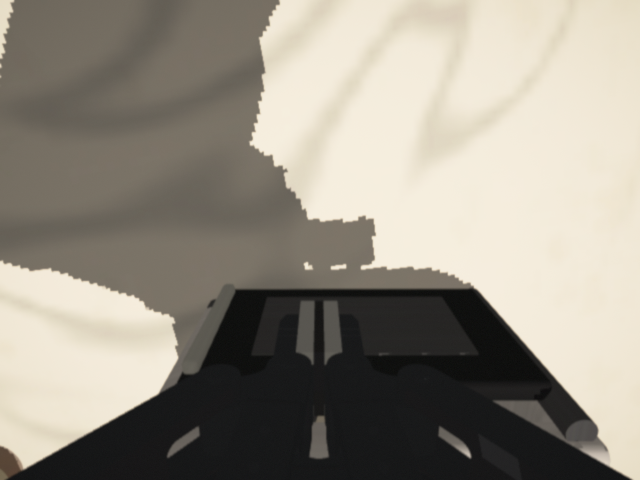

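View pics/top3.png

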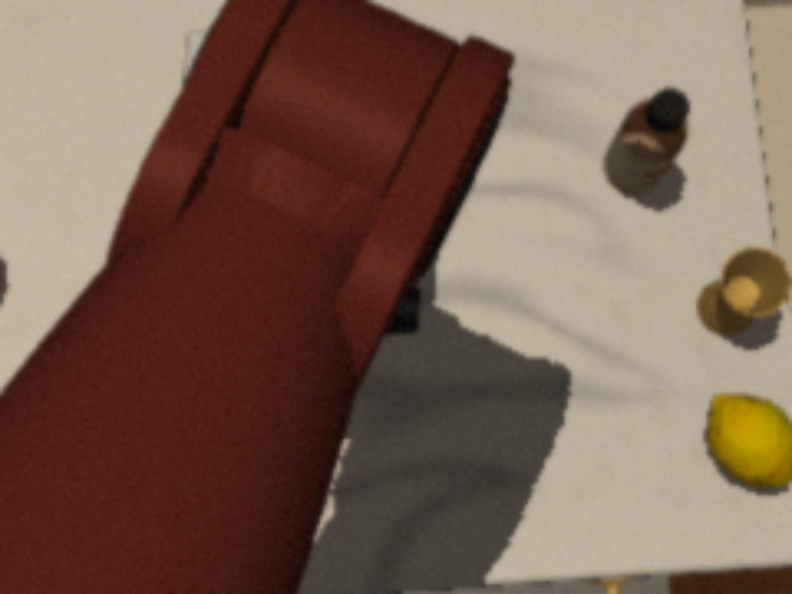

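>>> {"name": "send_rows", "arguments": {"jaw": [0,0,0], "offset": [[-0.2,0,0.2],[-0.3,0,0.2],[-0.3,0,0.2]], "turn": [[0,0,-0.01],[0,0,-0.01],[0,0,-0.01]]}}

```text
time: 4.9
eef_pos: [0.5125, -0.1432, 0.0693]
eef_rot: [-0.234, -3.121, -0.0]
force: [-22.5, 3.6, 15.8]
gripper_width: 0.0004
```

```bash
python3 - <<'E'
from h import *
for th in [0,-.03]: print(th,end=" ");go(*door(th))
E
```

```text
0 off [-0.01, 0.03, 0.43] turn [-0.001, -0.012, 0.009] | pos [ 0.5125 -0.1432  0.0693] yaw 2.992 t 4.9 F [-22.5   3.6  15.8] w 0.0004 j [-0.52 -0.05 -0.36  1.28 -0.   -0.37]
-0.03 off [-0.25, -0.03, 0.43] turn [-0.001, -0.012, -0.021] | pos [ 0.5125 -0.1432  0.0693] yaw 2.992 t 4.9 F [-22.5   3.6  15.8] w 0.0004 j [-0.52 -0.05 -0.36  1.28 -0.   -0.37]
```

>>> {"name": "send_rows", "arguments": {"jaw": [0,0,0,0,0], "offset": [[2,0,0],[4,0,-1],[6,0,-5],[6,0,-9],[6,0,-12]], "turn": [[0,0,0],[0,0,0],[0,0,0],[0,0,0],[0,0,0]]}}

```text
time: 5.4
eef_pos: [0.4549, -0.1348, 0.1946]
eef_rot: [-0.239, -3.124, 0.003]
force: [1.7, -0.7, 0.4]
gripper_width: 0.0002
```

```bash
python3 - <<'E'
from h import *
im=robot.capture("wrist"); cv2.imwrite("pics/w4.png",im[:,:,::-1])
go(.45,.0775,.25,1.084)
go(.45,.0775,.25,1.084+np.pi)
E
```

```text
off [3.91, 20.96, -5.17] turn [-0.006, 0.002, 1.905] | pos [ 0.4566 -0.1358  0.1992] yaw 2.989 t 5.45 F [ 0.8 -0.   4.9] w 0.0001 j [-0.56 -0.28 -0.32  1.53 -0.01 -0.41]
off [3.91, 20.96, -5.17] turn [-0.002, -0.005, -1.237] | pos [ 0.4566 -0.1358  0.1992] yaw 2.989 t 5.45 F [ 0.8 -0.   4.9] w 0.0001 j [-0.56 -0.28 -0.32  1.53 -0.01 -0.41]
```

View pics/w4.png

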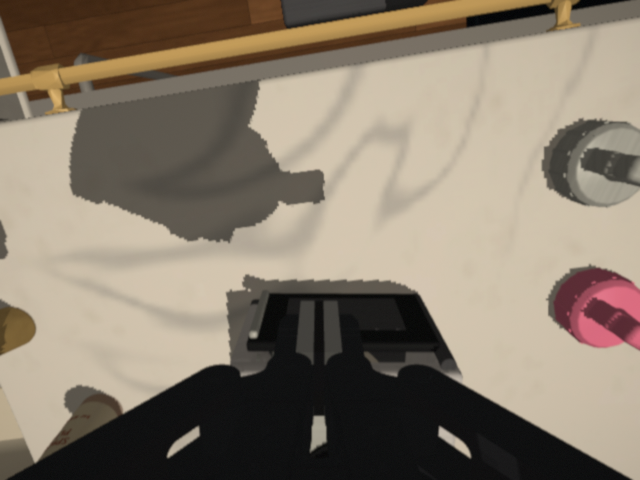

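The wrist picture shows the door flush with the juicer front (250-440, 292-350). Now I go over the grey reamer.

>>> {"name": "send_rows", "arguments": {"jaw": [4,4,4,4,4], "offset": [[0.6,2.3,-0.8],[1.2,4.6,-1.6],[1.8,7,-2.4],[2.4,9.3,-3.2],[3,11.6,-4]], "turn": [[0,0,-0.14],[0,0,-0.28],[0,0,-0.42],[0,0,-0.56],[0,0,-0.7]]}}

```text
time: 5.95
eef_pos: [0.4448, -0.0156, 0.2406]
eef_rot: [0.853, -3.021, 0.006]
force: [-0.3, 0.2, -0.8]
gripper_width: 0.0404
```

```bash
python3 - <<'E'
from h import *
go(.45,.0775,.24,1.084+np.pi)
E
```

```text
off [-5.32, 7.66, 0.02] turn [-0.002, -0.004, -0.533] | pos [ 0.4448 -0.0156  0.2406] yaw -2.591 t 5.95 F [-0.3  0.2 -0.8] w 0.0404 j [-0.33 -0.37 -0.32  1.62 -0.   -0.88]
```

>>> {"name": "send_rows", "arguments": {"jaw": [4,4,4,4,4], "offset": [[-1.4,2,0],[-2.8,4,0],[-4.2,6,0],[-5.3,7.6,0],[-5.3,7.6,0]], "turn": [[0,0,-0.14],[0,0,-0.28],[0,0,-0.42],[0,0,-0.53],[0,0,-0.53]]}}

```text
time: 6.45
eef_pos: [0.4503, 0.0786, 0.2417]
eef_rot: [1.619, -2.69, 0.006]
force: [-0.1, -0.1, -0.5]
gripper_width: 0.0397
```

```bash
python3 - <<'E'
from h import *
go(.45,.0775,.24,1.084+np.pi)
im=robot.capture("wrist"); cv2.imwrite("pics/w5.png",im[:,:,::-1]); p=robot.camera_params("wrist")
for d in robot.mark_of("wrist","reamer"): print(d,at_z(p,*d["at"],0))
for d in robot.spot_in("wrist","reamer"): print(d)
im=robot.capture("top"); cv2.imwrite("pics/top5.png",cv2.resize(im[170:350,240:480,::-1],None,fx=3.3,fy=3.3))
p=robot.camera_params("top")
for t in ["door_hinge","door_push","spindle_seat","juicer"]:
  for d in robot.mark_of("top",t): print(t,d,at_z(p,*d["at"],.13 if t[0]=='s' else .08 if t[0]=='d' else 0))
E
```

```text
off [0.11, -0.03, 0.17] turn [-0.002, -0.004, -0.0] | pos [0.4503 0.0786 0.2417] yaw -2.058 t 6.45 F [-0.1 -0.1 -0.5] w 0.0397 j [-0.11 -0.33 -0.29  1.61 -0.   -1.2 ]
{'at': [197.5, 319.4], 'confidence': 0.83} [0.45135227 0.07873228 0.        ]
{'at': [255.1, 207.6], 'confidence': 0.65} [0.57342775 0.07775173 0.        ]
{'at': [278.2, 390.3], 'confidence': 0.63} [0.42775192 0.18268101 0.        ]
{'rect': [171.4, 224.3, 241.6, 308.1], 'confidence': 0.8}
{'rect': [284.6, 163.5, 358.2, 239.1], 'confidence': 0.67}
{'rect': [361.4, 251.2, 429.3, 319.4], 'confidence': 0.55}
door_hinge {'at': [216.3, 432.9], 'confidence': 0.71} [ 0.60752061 -0.35720726  0.08      ]
door_hinge {'at': [255.1, 293.2], 'confidence': 0.55} [ 0.54476619 -0.06559252  0.08      ]
door_push {'at': [261.7, 330.4], 'confidence': 0.95} [ 0.52632502 -0.13998335  0.08      ]
door_push {'at': [230.4, 329.2], 'confidence': 0.51} [ 0.59149058 -0.14201054  0.08      ]
spindle_seat {'at': [215.7, 329.8], 'confidence': 0.93} [ 0.60906549 -0.14350994  0.13      ]
juicer {'at': [233.8, 326.1], 'confidence': 0.98} [ 0.60352105 -0.13743618  0.        ]
```

View pics/w5.png

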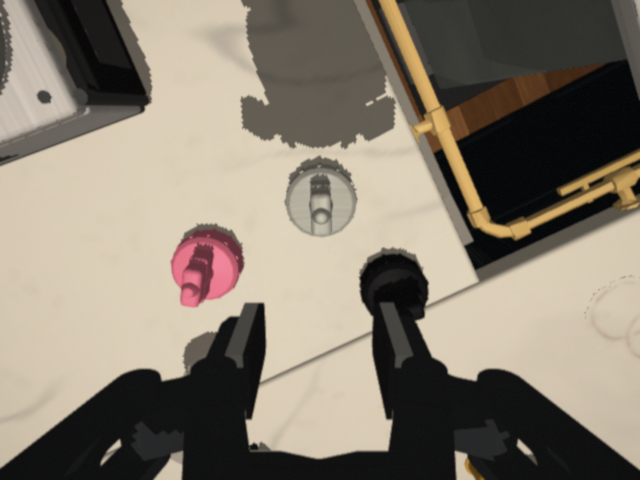

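View pics/top5.png

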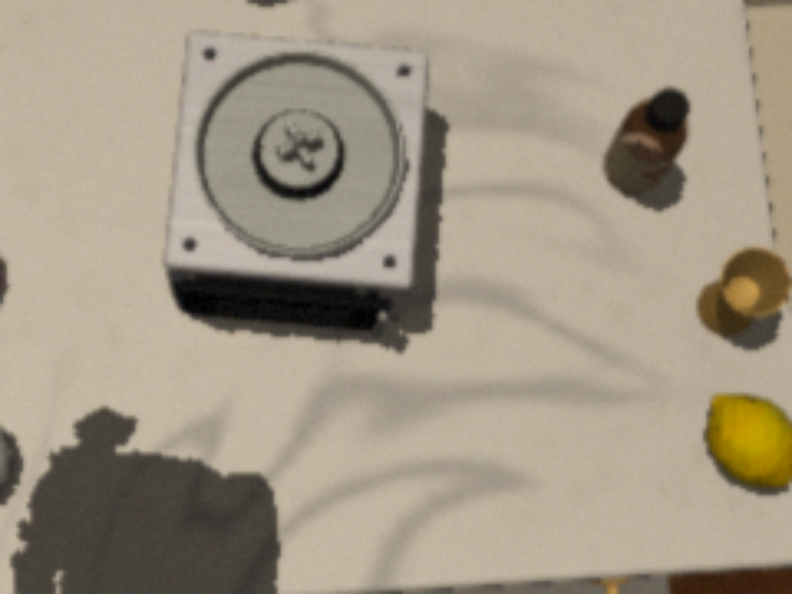

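The wrist picture shows the grey reamer at (320,203), its blade pointing down between the jaws; pink is at (207,260) and black at (393,285). In the top crop the door runs parallel to the juicer front, so it is shut. I'll enlarge the reamer to get the blade angle.

```bash
python3 - <<'E'
from h import *
im=cv2.imread("pics/w5.png"); cv2.imwrite("pics/w5c.png",cv2.resize(im[150:245,275:365],None,fx=6,fy=6,interpolation=cv2.INTER_CUBIC))
go(.4513,.0787,.04,1.084+np.pi)
p=robot.camera_params("wrist")
for a in (1.084,1.2):
  u=np.array([np.cos(a),np.sin(a),0])*.018
  for z in (.045,.072):
    c=np.array([.4513,.0787,z]); print(a,z,((proj(p,[c-u,c,c+u])-[150,275])*6).round(0).tolist())
E
```

```text
off [-0.36, 0.04, 20.03] turn [-0.001, -0.005, -0.005] | pos [0.4502 0.0763 0.2403] yaw -2.063 t 6.85 F [ 0.4  0.4 -0.9] w 0.0402 j [-0.12 -0.33 -0.29  1.61 -0.   -1.2 ]
1.084 0.045 [[232.0, 268.0], [362.0, 268.0], [488.0, 269.0]]
1.084 0.072 [[271.0, 268.0], [410.0, 269.0], [546.0, 269.0]]
1.2 0.045 [[232.0, 252.0], [362.0, 268.0], [487.0, 284.0]]
1.2 0.072 [[272.0, 251.0], [410.0, 269.0], [545.0, 285.0]]
```

View pics/w5c.png

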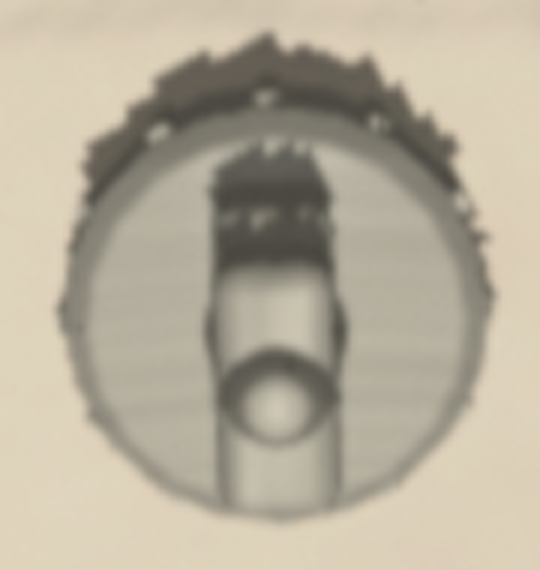

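>>> {"name": "send_rows", "arguments": {"jaw": [4,4,4,4,4], "offset": [[-0.3,0.1,4.5],[-0.3,0.1,9],[-0.3,0.1,13.5],[-0.3,0.1,17],[-0.3,0.1,19.5]], "turn": [[0,0,0],[0,0,0],[0,0,0],[0,0,0],[0,0,0]]}}

```text
time: 7.35
eef_pos: [0.449, 0.0783, 0.0425]
eef_rot: [1.609, -2.692, 0.003]
force: [-0.2, 0.3, 2.1]
gripper_width: 0.0404
```

```bash
python3 - <<'E'
from h import *
im=robot.capture("wrist"); cv2.imwrite("pics/w6.png",im[:,:,::-1]); p=robot.camera_params("wrist")
for d in robot.mark_of("wrist","reamer"): print(d,at_z(p,*d["at"],0))
go(.4513,.0787,.04,1.084+np.pi)
E
```

```text
{'at': [390.9, 114.0], 'confidence': 0.85} [ 5.67811871e-01  8.17511680e-02 -2.77555756e-17]
{'at': [282.7, 318.5], 'confidence': 0.84} [0.44781869 0.07879548 0.        ]
off [-0.2, -0.31, 0.18] turn [0.005, -0.007, -0.006] | pos [0.4477 0.0784 0.0418] yaw -2.064 t 7.45 F [-0.3  0.2 -0.1] w 0.0402 j [-0.11 -0.29 -0.62  1.25 -0.   -1.19]
```

View pics/w6.png

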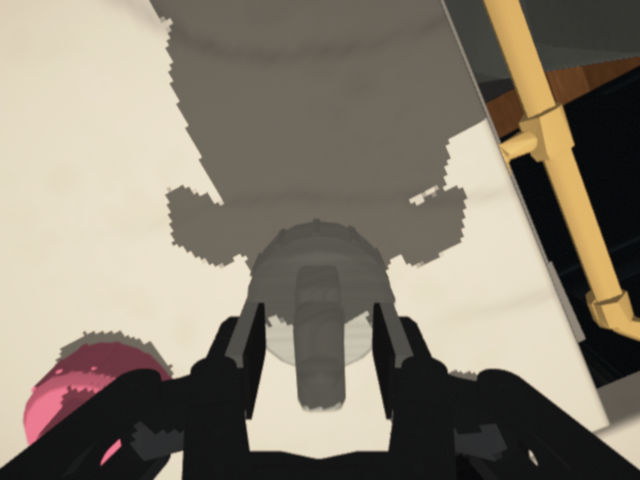

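The blade (320,335) is centred between the jaws. Closing.

>>> {"name": "send_rows", "arguments": {"jaw": [0,0,0,0,0], "offset": [[0,0,0],[0,0,0],[0,0,0],[0,0,0],[0,0,0]], "turn": [[0,0,0],[0,0,0],[0,0,0],[0,0,0],[0,0,0]]}}

```text
time: 7.95
eef_pos: [0.4486, 0.0783, 0.0429]
eef_rot: [1.608, -2.691, 0.001]
force: [0.7, -0.1, 4.7]
gripper_width: 0.0156
```

>>> {"name": "send_rows", "arguments": {"jaw": [0,0,0,0,0], "offset": [[0,0,-2],[0,0,-6],[0,0,-10.5],[0,0,-15],[0,0,-18]], "turn": [[0,0,0],[0,0,0],[0,0,0],[0,0,0],[0,0,0]]}}

```text
time: 8.45
eef_pos: [0.4502, 0.0791, 0.2265]
eef_rot: [1.61, -2.693, 0.004]
force: [0.5, 0.3, -1.2]
gripper_width: 0.0157
```

```bash
python3 - <<'E'
from h import *
go(.45,.07,.24,1.084+np.pi)
im=robot.capture("wrist"); cv2.imwrite("pics/w7.png",im[:,:,::-1]); p=robot.camera_params("wrist")
for d in robot.mark_of("wrist","reamer"): print(d)
E
```

```text
off [0.82, -0.42, -1.35] turn [-0.0, -0.005, -0.006] | pos [0.4502 0.0791 0.2265] yaw -2.064 t 8.45 F [ 0.5  0.3 -1.2] w 0.0157 j [-0.11 -0.33 -0.32  1.59 -0.   -1.19]
{'at': [287.9, 393.1], 'confidence': 0.96}
{'at': [262.0, 207.9], 'confidence': 0.79}
{'at': [283.0, 315.7], 'confidence': 0.57}
```

View pics/w7.png

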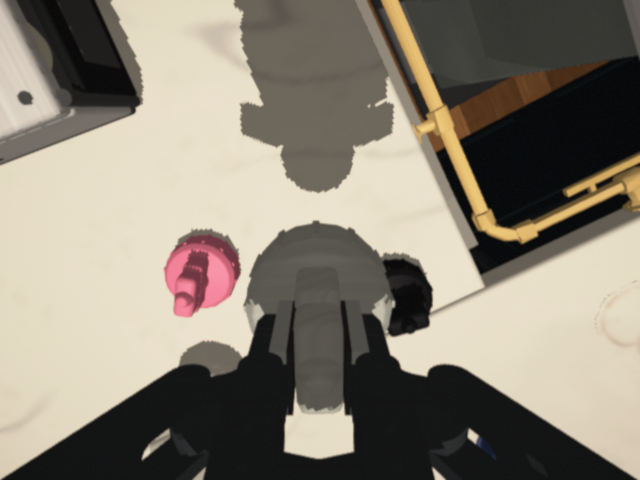

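Reamer lifted, with the blade at 15.7 mm between the pads. Now the cross angle from the unobstructed top picture.

```bash
python3 - <<'E'
from h import *
im=cv2.imread("pics/top0.png")
cv2.imwrite("pics/sp0.png",cv2.resize(im[195:240,308:353],None,fx=13,fy=13,interpolation=cv2.INTER_CUBIC))
p=robot.camera_params("top")
c=np.array([.608,-.1435,.1465])
for a in np.arange(0,1.57,.2):
  u=np.array([np.cos(a),np.sin(a),0])*.0135;v=np.array([-u[1],u[0],0])
  print(round(a,2),((proj(p,[c+u,c-u,c+v,c-v])-[195,308])*13).round(0)[:,::-1].tolist())
pw=robot.camera_params("wrist");o=robot.get_obs()
X=at_z(pw,283,315.7,o["eef_pos"][2]-.0425); print(R.from_rotvec(o["eef_rot"]).inv().apply(X-o["eef_pos"]))
E
```

```text
0.0 [[280.0, 160.0], [292.0, 335.0], [196.0, 253.0], [376.0, 241.0]]
0.2 [[262.0, 163.0], [310.0, 332.0], [199.0, 270.0], [373.0, 224.0]]
0.4 [[245.0, 169.0], [327.0, 325.0], [205.0, 286.0], [367.0, 208.0]]
0.6 [[230.0, 178.0], [342.0, 316.0], [215.0, 301.0], [357.0, 193.0]]
0.8 [[217.0, 190.0], [355.0, 304.0], [227.0, 314.0], [344.0, 181.0]]
1.0 [[207.0, 205.0], [365.0, 290.0], [242.0, 324.0], [329.0, 171.0]]
1.2 [[200.0, 221.0], [372.0, 273.0], [259.0, 331.0], [313.0, 164.0]]
1.4 [[196.0, 238.0], [376.0, 256.0], [277.0, 334.0], [295.0, 160.0]]
[-0.00246637 -0.00195069  0.0424989 ]
```

View pics/sp0.png

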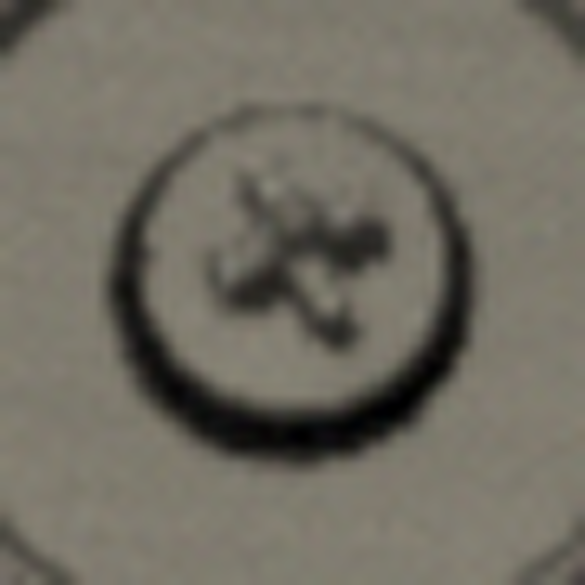

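The cross shows arms from (255,185) to (340,330) and from (220,285) to (375,225), so about 0.4 rad. I move above the spindle, offset so that the wrist camera sees it past the held reamer.

```bash
python3 - <<'E'
from h import *
go(.654,-.124,.31,-2.74)
E
```

```text
off [8.32, -27.47, -8.08] turn [-0.005, -0.002, 0.676] | pos [0.4516 0.0789 0.2278] yaw -2.064 t 8.55 F [-0.6 -0.2 -0.8] w 0.0159 j [-0.11 -0.33 -0.32  1.59 -0.   -1.19]
```

>>> {"name": "send_rows", "arguments": {"jaw": [0,0,0,0,0], "offset": [[0.5,-1.5,-3],[1.5,-5,-5],[2.8,-9.2,-7],[4.1,-13.5,-8],[5.4,-17.8,-8]], "turn": [[0,0,0.05],[0,0,0.15],[0,0,0.26],[0,0,0.38],[0,0,0.5]]}}

```text
time: 9.05
eef_pos: [0.5842, -0.0539, 0.3096]
eef_rot: [-0.887, 3.012, -0.01]
force: [0.2, 0.8, -0.9]
gripper_width: 0.0157
```

```bash
python3 - <<'E'
from h import *
go(.654,-.124,.31,-2.74)
E
```

```text
off [-2.07, -9.67, 0.03] turn [-0.007, 0.0, 0.171] | pos [ 0.5842 -0.0539  0.3096] yaw -2.569 t 9.05 F [ 0.2  0.8 -0.9] w 0.0157 j [-0.31  0.09  0.23  1.7  -0.   -0.89]
```

>>> {"name": "send_rows", "arguments": {"jaw": [0,0,0,0], "offset": [[-0.8,-4,0],[-1.6,-7.5,0],[-2,-9.6,0],[-2,-9.6,0]], "turn": [[0,0,0.08],[0,0,0.14],[0,0,0.17],[0,0,0.17]]}}

```text
time: 9.45
eef_pos: [0.6539, -0.126, 0.3071]
eef_rot: [0.624, -3.078, 0.007]
force: [-0.2, 0.2, -0.8]
gripper_width: 0.0157
```

```bash
python3 - <<'E'
from h import *
go(.654,-.124,.31,-2.74)
p=robot.camera_params("wrist"); im=robot.capture("wrist"); cv2.imwrite("pics/w8.png",im[:,:,::-1]); 
import json; json.dump({k:np.array(v).tolist() for k,v in p.items()},open("p8.json","w"))
for t,z in (("spindle_seat",.13),("juicer",0),("reamer",0)):
  for d in robot.mark_of("wrist",t): print(t,d,at_z(p,*d["at"],z))
print(robot.spot_in("wrist","spindle"))
E
```

```text
off [-0.09, 0.18, -0.29] turn [-0.004, -0.001, -0.002] | pos [ 0.6539 -0.126   0.3071] yaw -2.742 t 9.45 F [-0.2  0.2 -0.8] w 0.0157 j [-0.38  0.36  0.52  1.74 -0.   -0.78]
spindle_seat {'at': [285.6, 316.2], 'confidence': 0.72} [ 0.71327123 -0.10448631  0.13      ]
spindle_seat {'at': [149.7, 318.8], 'confidence': 0.56} [ 0.61106688 -0.14541555  0.13      ]
spindle_seat {'at': [279.2, 591.7], 'confidence': 0.17} [0.61979487 0.10080249 0.13      ]
juicer {'at': [134.4, 321.5], 'confidence': 0.86} [ 0.60715742 -0.14455273  0.        ]
juicer {'at': [107.0, 437.4], 'confidence': 0.19} [ 0.53632226 -0.04664344  0.        ]
reamer {'at': [186.6, 529.2], 'confidence': 0.95} [0.57030665 0.08218165 0.        ]
reamer {'at': [286.8, 315.9], 'confidence': 0.78} [ 0.76773208 -0.08328343  0.        ]
[{'rect': [291.7, 117.8, 352.3, 179.8], 'confidence': 0.84}]
```

View pics/w8.png

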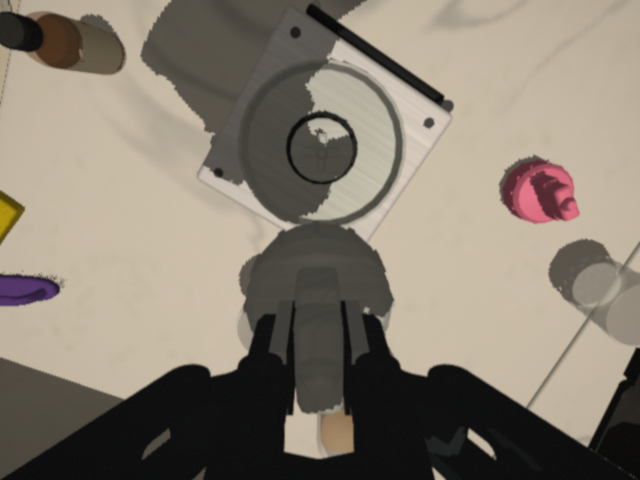

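The picture shows the spindle at (322,148), partly shadowed, and the door flush at the top edge. I enlarge it with stretched contrast.

```bash
python3 - <<'E'
from h import *
import json
p={k:np.array(v) for k,v in json.load(open("p8.json")).items()}
im=cv2.imread("pics/w8.png"); g=cv2.cvtColor(im,cv2.COLOR_BGR2GRAY)
c=g[108:188,282:362]; c=cv2.createCLAHE(6,(3,3)).apply(c); cv2.imwrite("pics/sp8.png",cv2.resize(c,None,fx=7.4,fy=7.4,interpolation=cv2.INTER_CUBIC))
m=(g[100:195,275:370]<45).astype(np.uint8)*255
cs,_=cv2.findContours(m,cv2.RETR_EXTERNAL,cv2.CHAIN_APPROX_NONE)
b=max(cs,key=cv2.contourArea); e=cv2.fitEllipse(b); print(e); 
col,row=e[0][0]+275,e[0][1]+100; print(at_z(p,row,col,.13),at_z(p,row,col,.127))
E
```

```text
((46.031578063964844, 48.264801025390625), (66.86619567871094, 68.52883911132812), 4.366198539733887)
[ 0.60945095 -0.14429332  0.13      ] [ 0.60970195 -0.14418228  0.127     ]
```

View pics/sp8.png

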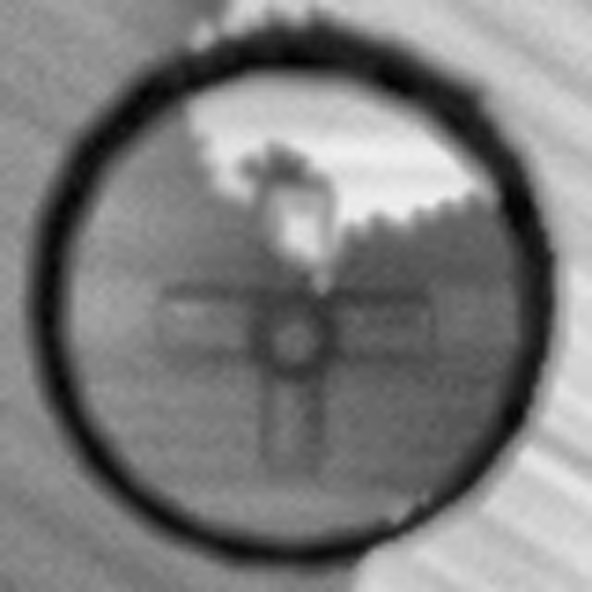

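```bash
python3 - <<'E'
from h import *
import json
p={k:np.array(v) for k,v in json.load(open("p8.json")).items()}
f=7.4;T=lambda x,y:(108+(y+.5)/f-.5,282+(x+.5)/f-.5)
print("pin",at_z(p,*T(293,340),.1545),"wing",at_z(p,*T(293,325),.1465),"disc",at_z(p,*T(296,307),.13))
A=at_z(p,*T(160,326),.1465);B=at_z(p,*T(432,323),.1465);print("h",np.arctan2(*(B-A)[:2][::-1]),np.linalg.norm(A-B),(A+B)/2)
A=at_z(p,*T(300,182),.1465);B=at_z(p,*T(291,472),.1465);print("v",np.arctan2(*(A-B)[:2][::-1]),np.linalg.norm(A-B),(A+B)/2)
# reamer foot outline in hand
im=cv2.imread("pics/w8.png"); cv2.imwrite("pics/rm8.png",cv2.resize(im[215:425,230:410],None,fx=2.8,fy=2.8,interpolation=cv2.INTER_CUBIC))
o=robot.get_obs(); Rn=R.from_rotvec(o["eef_rot"])
for dx,dy in ((0,0),(-.0025,0),(0,-.002)):
  for z,r in ((.0425,.031),):
    t=np.linspace(0,2*np.pi,9)[:-1]
    W=o["eef_pos"]+Rn.apply(np.c_[dx+r*np.cos(t),dy+r*np.sin(t),0*t+z]); print(dx,dy,((proj(p,W)-[215,230])*2.8).round(0)[:,::-1].tolist())
E
```

```text
pin [ 0.6106398  -0.14372524  0.1545    ] wing [ 0.61009517 -0.14394272  0.1465    ] disc [ 0.60982638 -0.14369938  0.13      ]
h 1.9822769680958048 0.026046119518841875 [ 0.60994151 -0.1437005   0.1465    ]
v -2.770823058897242 0.02732874435060305 [ 0.6103508  -0.14358024  0.1465    ]
0 0 [[272.0, 3.0], [407.0, 57.0], [457.0, 183.0], [398.0, 300.0], [271.0, 347.0], [144.0, 301.0], [86.0, 184.0], [136.0, 58.0]]
-0.0025 0 [[272.0, 19.0], [407.0, 72.0], [456.0, 196.0], [397.0, 313.0], [271.0, 360.0], [145.0, 314.0], [87.0, 198.0], [136.0, 73.0]]
0 -0.002 [[259.0, 3.0], [395.0, 57.0], [445.0, 183.0], [386.0, 300.0], [259.0, 347.0], [133.0, 301.0], [74.0, 184.0], [124.0, 59.0]]
```

View pics/rm8.png

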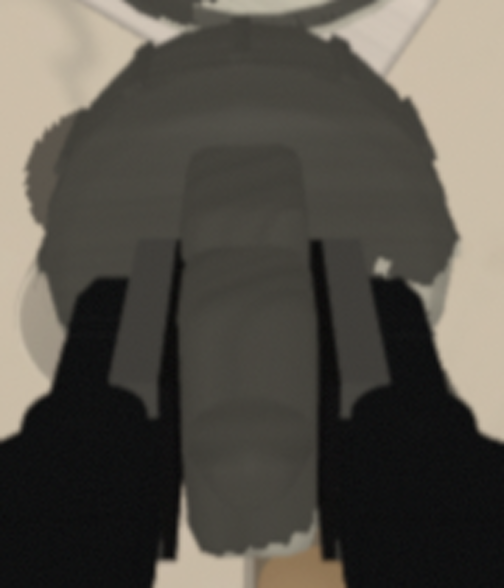

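```bash
python3 - <<'E'
from h import *
import json
go(.61,-.1437,.31,-2.75)
p=robot.camera_params("wrist");o=robot.get_obs(); Rn=R.from_rotvec(o["eef_rot"])
for dx in (0,-.002,-.004):
  for z in (.0425,.030,.02):
    t=np.arctan2([0,1,-1,0],[1,0,0,-1]); r=.031
    W=o["eef_pos"]+Rn.apply(np.c_[dx+r*np.cos(t),r*np.sin(t),0*t+z]); print(dx,z,proj(p,W).round(1).tolist())
E
```

```text
off [4.73, -0.24, 0.05] turn [-0.006, 0.001, 0.012] | pos [ 0.6526 -0.1229  0.3105] yaw -2.738 t 9.7 F [-0.  -0.5 -0.7] w 0.0157 j [-0.38  0.35  0.52  1.74 -0.   -0.78]
0 0.0425 [[214.0, 320.0], [277.4, 385.0], [277.4, 254.7], [335.1, 319.8]]
0 0.03 [[221.2, 320.1], [288.2, 389.2], [288.1, 250.7], [348.8, 319.9]]
0 0.02 [[227.6, 320.1], [297.8, 393.0], [297.8, 247.1], [361.0, 319.9]]
-0.002 0.0425 [[218.3, 320.0], [281.3, 384.8], [281.2, 254.9], [338.6, 319.8]]
-0.002 0.03 [[225.7, 320.0], [292.3, 389.0], [292.2, 250.9], [352.5, 319.9]]
-0.002 0.02 [[232.4, 320.1], [302.1, 392.7], [302.1, 247.3], [364.9, 319.9]]
-0.004 0.0425 [[222.6, 319.9], [285.1, 384.6], [285.1, 255.1], [342.1, 319.8]]
-0.004 0.03 [[230.2, 320.0], [296.3, 388.8], [296.3, 251.1], [356.2, 319.8]]
-0.004 0.02 [[237.1, 320.1], [306.4, 392.5], [306.3, 247.6], [368.7, 319.9]]
```

```bash
python3 - <<'E'
from h import *
go(.6082,-.1445,.21,-2.75)
E
```

```text
off [4.94, -0.18, 10.04] turn [-0.006, 0.001, 0.012] | pos [ 0.6526 -0.1229  0.3105] yaw -2.738 t 9.7 F [-0.  -0.5 -0.7] w 0.0157 j [-0.38  0.35  0.52  1.74 -0.   -0.78]
```

>>> {"name": "send_rows", "arguments": {"jaw": [0,0,0,0,0], "offset": [[2.5,-0.1,2],[4.9,-0.2,5],[4.9,-0.2,8.5],[4.9,-0.2,10],[4.9,-0.2,10]], "turn": [[0,0,0.01],[0,0,0.01],[0,0,0.01],[0,0,0.01],[0,0,0.01]]}}

```text
time: 10.2
eef_pos: [0.6075, -0.1434, 0.2086]
eef_rot: [0.616, -3.08, 0.006]
force: [0.8, -0.4, -1.0]
gripper_width: 0.0156
```

```bash
python3 - <<'E'
from h import *
p=robot.camera_params("wrist");im=robot.capture("wrist"); cv2.imwrite("pics/w9.png",im[:,:,::-1]); 
im=robot.capture("scene"); cv2.imwrite("pics/s9.png",im[:,:,::-1]); 
# bowl circle centre expected
t=np.linspace(0,2*np.pi,5)[:-1]; 
print(proj(p,np.c_[.61+.064*np.cos(t-2.75),-.1437+.064*np.sin(t-2.75),0*t+.125]).round(1).tolist())
print(proj(p,np.c_[.61+.0235*np.cos(t-2.75),-.1437+.0235*np.sin(t-2.75),0*t+.13]).round(1).tolist())
go(.6082,-.1445,.19,-2.75)
E
```

```text
[[138.1, 318.4], [252.8, 205.8], [351.4, 317.7], [253.8, 430.3]]
[[215.4, 318.1], [256.1, 275.9], [294.7, 317.8], [256.5, 360.0]]
off [0.1, 0.02, 2.2] turn [-0.007, 0.002, 0.003] | pos [ 0.6091 -0.1442  0.212 ] yaw -2.747 t 10.3 F [ 0.5  0.1 -1.3] w 0.0157 j [-0.44  0.17  0.14  1.53 -0.   -0.83]
```

View pics/w9.png

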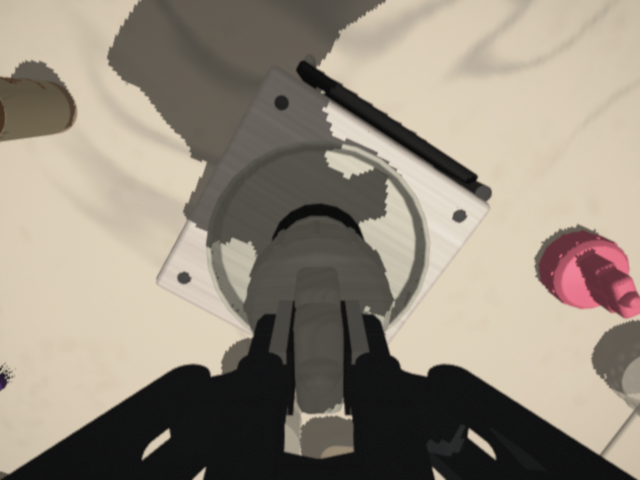

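View pics/s9.png

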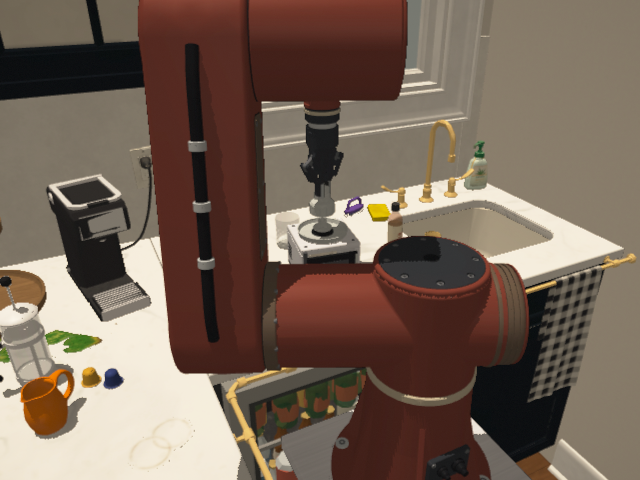

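Both pictures show the reamer centred above the spindle: the flange's dark rim is at wrist (318,208) and the reamer at scene (322,207). Descending gently.

>>> {"name": "send_rows", "arguments": {"jaw": [0,0,0,0,0], "offset": [[0.1,0,0.6],[0.1,0,1.2],[0.1,0,1.7],[0.1,0,2.1],[0.1,0,2.3]], "turn": [[-0.007,0.002,0],[-0.007,0.002,0],[-0.007,0.002,0],[-0.007,0.002,0],[-0.007,0.002,0]]}}

```text
time: 10.8
eef_pos: [0.6082, -0.1446, 0.1883]
eef_rot: [0.616, -3.08, -0.0]
force: [0.2, -0.5, -0.9]
gripper_width: 0.0158
```

```bash
python3 - <<'E'
from h import *
go(.6082,-.1445,.18,-2.75)
o=robot.get_obs();print(o["force"],o["wrist_torque"])
E
```

```text
off [-0.01, 0.01, 0.83] turn [0.0, -0.0, 0.003] | pos [ 0.6082 -0.1446  0.1883] yaw -2.747 t 10.8 F [ 0.2 -0.5 -0.9] w 0.0158 j [-0.44  0.18  0.1   1.49 -0.   -0.84]
[ 0.22071663 -0.48647788 -0.90922073] [-0.02225925 -0.01079048 -0.01867159]
```

Pin entered with no contact force. I continue past the unmeshed height.

>>> {"name": "send_rows", "arguments": {"jaw": [0,0,0,0], "offset": [[0,0,0.2],[0,0,0.4],[0,0,0.6],[0,0,0.6]], "turn": [[0,0,0],[0,0,0],[0,0,0],[0,0,0]]}}

```text
time: 11.2
eef_pos: [0.608, -0.1446, 0.182]
eef_rot: [0.616, -3.08, -0.0]
force: [-0.0, 0.1, -0.8]
gripper_width: 0.0157
```

```bash
python3 - <<'E'
from h import *
go(.6082,-.1445,.172,-2.75)
o=robot.get_obs();print(o["force"],o["wrist_torque"])
E
```

```text
off [-0.02, 0.0, 1.0] turn [0.0, -0.001, 0.003] | pos [ 0.608  -0.1446  0.182 ] yaw -2.747 t 11.2 F [-0.   0.1 -0.8] w 0.0157 j [-0.44  0.18  0.09  1.48 -0.   -0.84]
[-0.02699569  0.1087956  -0.75455533] [ 0.03195682 -0.00854338  0.03792222]
```

No force at 6 mm below the unmeshed height, so the wings are in. On to the flange.

>>> {"name": "send_rows", "arguments": {"jaw": [0,0,0,0,0], "offset": [[0,0,0.3],[0,0,0.6],[0,0,0.8],[0,0,1.0],[0,0,1.0]], "turn": [[0,0,0],[0,0,0],[0,0,0],[0,0,0],[0,0,0]]}}

```text
time: 11.7
eef_pos: [0.6081, -0.1446, 0.1722]
eef_rot: [0.616, -3.08, -0.0]
force: [-2.0, 0.3, 2.3]
gripper_width: 0.0156
```

```bash
python3 - <<'E'
from h import *
go(.6082,-.1445,.1665,-2.75)
o=robot.get_obs();print(o["force"],o["wrist_torque"])
E
```

```text
off [-0.01, 0.01, 0.57] turn [0.0, -0.0, 0.003] | pos [ 0.6081 -0.1446  0.1722] yaw -2.747 t 11.7 F [-2.   0.3  2.3] w 0.0156 j [-0.44  0.18  0.07  1.46 -0.   -0.84]
[-2.03213003  0.33955448  2.26702411] [ 0.10933776  0.24690144 -0.03834158]
```

>>> {"name": "send_rows", "arguments": {"jaw": [0,0,0,0,0], "offset": [[0.03,0,0.2],[0.05,0,0.35],[0.05,0,0.5],[0.05,0,0.6],[0.05,0,0.6]], "turn": [[0,0,0],[0,0,0],[0,0,0],[0,0,0],[0,0,0]]}}

```text
time: 12.2
eef_pos: [0.6081, -0.1447, 0.1671]
eef_rot: [-0.616, 3.08, -0.001]
force: [-0.8, 2.1, 8.8]
gripper_width: 0.0158
```

```bash
python3 - <<'E'
from h import *
go(.6082,-.1445,.1665,-2.75)
o=robot.get_obs();print(o["force"],o["wrist_torque"])
E
```

```text
off [-0.02, 0.02, 0.06] turn [-0.001, 0.001, 0.003] | pos [ 0.6081 -0.1447  0.1671] yaw -2.747 t 12.2 F [-0.8  2.1  8.8] w 0.0158 j [-0.44  0.18  0.06  1.45  0.   -0.84]
[-0.84274577  2.10200034  8.75075867] [0.54622165 0.22185777 0.02223547]
```

>>> {"name": "send_rows", "arguments": {"jaw": [0,0,0], "offset": [[0,0.02,0.1],[0,0.02,0.2],[0,0.02,0.2]], "turn": [[0,0,0],[0,0,0],[0,0,0]]}}

```text
time: 12.5
eef_pos: [0.6084, -0.1447, 0.1669]
eef_rot: [-0.616, 3.078, -0.003]
force: [-3.6, 2.5, 12.5]
gripper_width: 0.0159
```

```bash
python3 - <<'E'
from h import *
go(.6082,-.1445,.1665,-2.75)
im=robot.capture("wrist"); cv2.imwrite("pics/w10.png",im[:,:,::-1]); 
im=robot.capture("scene"); cv2.imwrite("pics/s10.png",cv2.resize(im[150:300,240:440,::-1],None,fx=4,fy=4,interpolation=cv2.INTER_CUBIC)); 
go(.6082,-.1445,.1665,-2.75)
E
```

```text
off [0.01, 0.03, 0.04] turn [-0.002, 0.002, 0.004] | pos [ 0.6084 -0.1447  0.1669] yaw -2.746 t 12.5 F [-3.6  2.5 12.5] w 0.0159 j [-0.44  0.17  0.06  1.45  0.   -0.84]
off [0.01, 0.02, 0.04] turn [-0.002, 0.002, 0.004] | pos [ 0.6083 -0.1447  0.1669] yaw -2.746 t 12.6 F [-3.5  1.7 13.1] w 0.0151 j [-0.44  0.17  0.06  1.45  0.   -0.84]
```

View pics/w10.png

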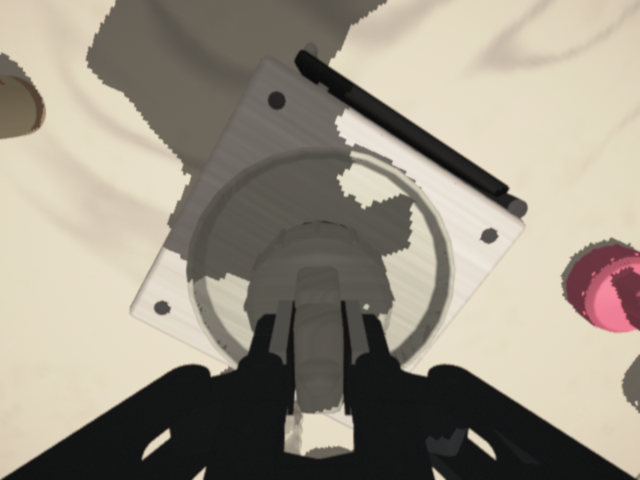

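View pics/s10.png

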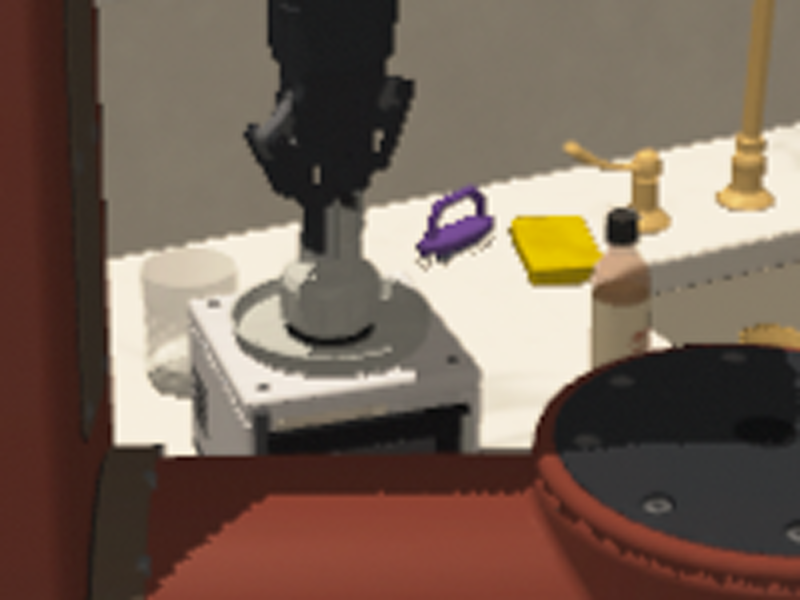

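The wrist view shows the reamer seated in the bowl at (318,270) and the door flush along (305,60)-(505,190). In the scene view the foot is down on the flange and the bottle stands. Another 4 N moved the reamer only 0.2 mm, so it is at the bottom. Handing in.

```bash
python3 - <<'E'
from h import *
go(.6082,-.1445,.1665,-2.75)
print(robot.sign_off())
E
```

```text
off [0.01, 0.02, 0.04] turn [-0.002, 0.002, 0.004] | pos [ 0.6083 -0.1447  0.1669] yaw -2.746 t 12.6 F [-3.5  1.7 13.1] w 0.0151 j [-0.44  0.17  0.06  1.45  0.   -0.84]
the job is handed in; nothing more can be done
None
```

I pushed the bay door shut, lifted the steel-grey reamer, lined it up with the spindle wings and pressed it home. I handed the job in at 12.6 s, still gripping and pressing it; no verdict was reported.

- **Door:** it met a firm stop at about 22 N, above what the catch needs. It looked flush with the juicer front in the later top and wrist pictures, and its marked push point in the top picture matched the shut position.
- **Meshing:** the reamer slid past the unmeshed height with no force and met the flange with the tool at z = 0.172 m.
- **Pressing:** it stopped about 5.3 mm lower, at z = 0.1669 m, close to the 0.1665 m I expected at the bottom. The final downward push is about 13 N, and 4 N of that moved it only 0.2 mm.
- **Grip:** the jaws are on the blade, with a last reading of 15.1 mm.
- **Bystanders:** I did not re-measure the tumbler, jigger or bottle at the end. My paths stayed clear of them, and the bottle was standing in the last scene picture.

A few newtons of sideways force remained on the reamer at the end. My wrist-picture estimates of how far off-centre it sat along the blade ranged from 0 to about 4 mm. I used 2 mm, and it went in without jamming.

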